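# Fill up the jar tray and stack the emptied one

## Task

On the pantry counter stand slim wooden jar trays. Take the last jar out of the tray that holds only one and stand it in the empty cell of the tray that holds two, then set the emptied tray squarely on top of the stack of empty trays. Set both down rather than dropping them, and leave the tray you are filling and the stack where they are.

Things in the scene. Friction and masses are not known exactly. Their poses are not given: they have to be found in the camera images.
- jar: The lone jar: an upright glass spice jar with brown contents and dark metal lid, a plain cylinder 36 mm in diameter, 76 mm tall with lid, about 110 g. Origin: centre of its foot, z up. It starts on the floor of tray_low's middle cell, foot 4 mm above the counter. All jars in the trays look alike.
- tray_low: Tray to empty, on the counter with only the lone jar in it, loose. All trays: open bamboo, 190 mm long (x), 60 wide (y), 30 high, walls, floor and two cross dividers 4 mm thick; 3 cells in a row, 58 x 52 mm inside, centres at x = -62, 0, +62 mm; about 140 g. Origin: centre of underside, z up. Can be gripped across its 60 mm width at mid-length.
- tray_part: Tray to fill, same size and axes as tray_low, on the counter, loose. Two loose jars stand in its cells at x = -62 and 0 mm; the cell at x = +62 mm (its end away from the robot) is empty. Origin: centre of underside. (A tray lying crosswise farther off is full already and not part of the job.)
- tray_top: Upper of two empty stacked trays, same size and axes as tray_low, loose, the other exactly beneath. Origin: centre of its underside, 30 mm above the counter; its flat rim is at 60 mm. Trays do not nest: one put on top rests on the rim, either way round.
Things that resemble listed ones, but are neither listed nor needed, are in the scene too. Leave any purple or red look-alike of the tray_part alone.

How it is judged (in metres and radians):
On the way, in this order (a step that is already met when the one before it is completed fails the run):
1. the jar stands, let go, in the empty cell of the tray that held two (x of jar in the frame of tray_part between 0.046 and 0.078 m and y of jar in the frame of tray_part between -0.014 and 0.014 m and z of jar in the frame of tray_part between -0.002 and 0.012 m and angle between jar's own z axis and vertical below 0.17 rad and contact force between the fingers and jar below 0.1 N), for 0.2 s.
2. the emptied tray lies, let go, squarely on top of the stack (horizontal distance between tray_low and tray_top below 0.018 m and z of tray_low in the frame of tray_top between 0.025 and 0.036 m and angle between the x axis of tray_low and the x axis of tray_top, either way round below 0.2 rad and angle between tray_low's own z axis and vertical below 0.1 rad and contact force between the fingers and tray_low below 0.1 N), for 0.2 s.
At the end, for the whole second after the job is handed in: The jar stands upright (within 10 deg) on the floor of the +x end cell of tray_part, which is flat on the counter; tray_low lies flat on the rim of tray_top, centres within 18 mm horizontally and long sides parallel within 11 deg (either way round), the stack still standing; all at rest (x of jar in the frame of tray_part between 0.046 and 0.078 m and y of jar in the frame of tray_part between -0.014 and 0.014 m and z of jar in the frame of tray_part between -0.002 and 0.012 m and angle between jar's own z axis and vertical below 0.17 rad and horizontal distance between tray_low and tray_top below 0.018 m and z of tray_low in the frame of tray_top between 0.025 and 0.036 m and angle between the x axis of tray_low and the x axis of tray_top, either way round below 0.2 rad and angle between each of tray_low, tray_part, tray_top's own z axis and vertical below 0.1 rad and height (world z) of tray_part below 0.008 m and height (world z) of tray_top between 0.022 and 0.038 m and linear speed of each of jar, tray_low, tray_part, tray_top below 0.03 m/s); the robot touches nothing.
It fails at once if the jar is let go in the air (its foot more than 40 mm above the counter and no finger on it) (height (world z) of jar above 0.04 m and contact force between the fingers and jar below 0.1 N).
It fails at once if the emptied tray is let go in the air (its underside more than 30 mm above the stack's rim and no finger on it) (height (world z) of tray_low above 0.09 m and contact force between the fingers and tray_low below 0.1 N).
It fails at once if the tray being filled is moved more than 50 mm or tipped over 20 degrees (distance of tray_part from where it was at the start of the episode above 0.05 m or angle between tray_part's own z axis and vertical above 0.35 rad).
It fails at once if the stack's upper tray is moved more than 50 mm or tipped over 20 degrees (distance of tray_top from where it was at the start of the episode above 0.05 m or angle between tray_top's own z axis and vertical above 0.35 rad).
It also fails if it takes over 72 s, if anything falls off the work surface, if the arm or the gripper's body presses on something with over 40 N, if the wrist force passes 120 N, or if a joint passes its speed limit or range.

## Robot

A 6-joint arm with a two-finger parallel gripper is mounted at the origin on the work surface. World frame = base frame: x ahead of the robot, y to its left, z up, the work surface at z = 0. Lengths are in m, angles in degrees, forces in N, time in s.
With the tool pointing down it reaches from about 0.325 to 0.85 m from the base axis. Payload 15.5 kg.
Tool frame: the origin (TCP) lies at the very end of the fingers, on their centre line; the grasp point (between the pads) lies arm.grip_depth behind it (arm.grip_depth is the distance from the TCP to the grasp point, in m); z points along the fingers, y is the line along which they close (so a half turn about z gives the same grasp; the last joint's range is limited). The gripper opens to 91 mm and grips with 3 to 60 N. Pads are 32 mm wide; open, the fingers measure 118 mm over their backs; the gripper's body (76 mm by 178 mm) begins 60 mm behind the grasp point.
Start: joints at [58.871, 28.281, 77.091, -0, 74.628, -5.472], TCP at [0.271, 0.563, 0.214] pointing down, gripper open.
Joint ranges: [-166.48, 166.48], [-47.26, 123.95], [12.59, 153.08], [-70.14, 250.14], [6.76, 159.57], [-176.63, 176.63]. Speed limits (degrees/s): [108.29, 108.29, 147.25, 172.46, 172.46, 172.46].

## Interface

Orientations are given as a 3x3 rotation matrix whose columns are the frame's x, y, z axes.
In Python, from rig import arm gives the robot as it stands. Calls block until the motion is done:
- arm.move_to(position, orientation): joint-space move of the TCP to a pose.
- arm.move_l(position, orientation=None, feed=0.15): straight line of the TCP; orientation=None keeps the orientation; feed is the mean speed in m/s.
- arm.move_joints(angles): joint-space move.
- arm.grip(opening): finger opening in m; the grip force is fixed at half the most; returns when the fingers have stopped.
- arm.sleep(seconds).
- arm.solve_ik(position, orientation): joint angles nearest the present ones, or None.
- arm.snapshot(name): name is "side" or "top" or "wrist"; returns the picture (480x640x3 uint8, red, green, blue); there is no depth.
- arm.get_calibration(name): a dict with "intrinsics" (3x3 intrinsics, pixels), "k1" (the pictures are not rectified: a ray, as slopes to the right and down, at radius r is drawn at 1 + k1 r^2 times it, then the intrinsics apply), "cam_to_world" (4x4, takes a point from camera to world coordinates). Camera axes: x right, y down, z forward; pixel columns grow to the right and rows downward; lengths in m; the calibration is good to about 2 mm. A picture is of the moment at which its call begins: read the wrist's pose just before it. get_calibration takes no time and is no camera call; for the wrist camera it gives the pose at the moment of the call.
A pose or a line that the arm cannot do raises arm.Unreachable and nothing moves.
- arm.sign_off(): hands the job in; it is judged then, once.
Readings, each from a call of its own:
- arm.current_t(): time.
- arm.current_joint_positions(): joint angles.
- arm.current_dq(): joint speeds.
- arm.current_tau(): joint torques, N m.
- arm.current_ee_pos(): TCP position.
- arm.current_tool_rot(): TCP orientation.
- arm.current_force(): force on the tool from outside, world axes, zero at the start.
- arm.current_torque(): the same for the moment, N m.
- arm.current_width(): finger opening in m.
- arm.current_grasp_force(): force on a finger pad.
Only numpy, scipy, OpenCV 4.12 (cv2) and the standard library are available. Lean on these libraries where they do the work, as an engineer would, in place of code of your own. Each camera call takes 0.05 s, during which the arm holds its last target. There are 200 camera calls.

## Working session

There is one attempt and no reset: what is moved stays moved. The work goes in short steps, each a Python script; the robot and the scene stay as the last script left them, time stands still between calls to the robot, and variables do not carry over. Pictures are saved under pics/ and viewed, at most 10 in all, crops included, and the job is handed in when it is done.

```bash
mkdir -p pics; ls; python3 - <<'E'
from rig import arm
import cv2, numpy as np
for n in ("top","side"):
    im=arm.snapshot(n); cv2.imwrite(f"pics/{n}0.png",im[:,:,::-1])
    c=arm.get_calibration(n); print(n,np.round(c["intrinsics"],1).tolist(),c["k1"],np.round(c["cam_to_world"],3).tolist())
print(arm.grip_depth,arm.current_t(),np.round(arm.current_tool_rot(),2).tolist())
E
```

```text
pics
top [[613.9, 0.0, 321.8], [0.0, 613.9, 239.8], [0.0, 0.0, 1.0]] -0.036217370066408024 [[0.083, -0.975, 0.208, 0.379], [-0.997, -0.081, 0.02, 0.111], [-0.003, -0.209, -0.978, 1.418], [0.0, 0.0, 0.0, 1.0]]
side [[494.3, 0.0, 318.4], [0.0, 494.3, 233.8], [0.0, 0.0, 1.0]] -0.03972511465944789 [[-0.951, -0.203, 0.233, 0.456], [-0.308, 0.675, -0.67, 0.727], [-0.021, -0.709, -0.705, 0.698], [0.0, 0.0, 0.0, 1.0]]
0.0188 0.1 [[-0.9, 0.43, -0.0], [0.43, 0.9, -0.0], [0.0, -0.0, -1.0]]
```

View pics/top0.png

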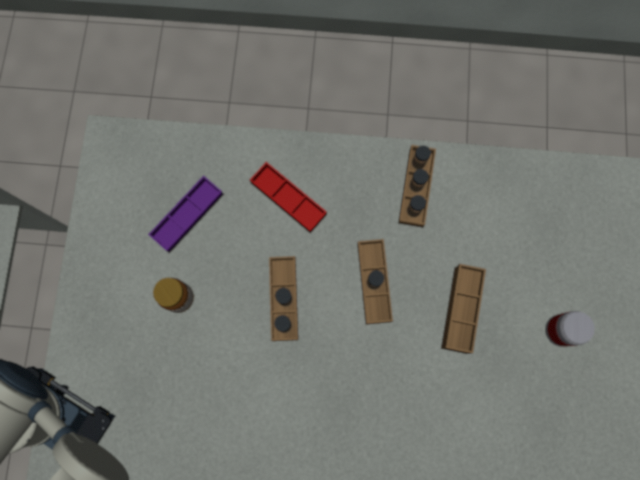

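View pics/side0.png

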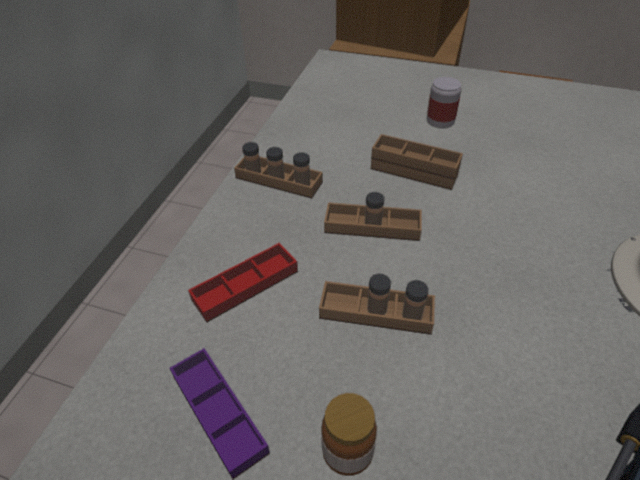

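Top view: tray_part is at about (284,299), with its empty cell up (away from the robot). tray_low is at (375,282) with its jar lid at (376,279), and the stack is at (464,309). The side view confirms this: part (377,307), low (373,221), stack (416,161). I'll fit tray outlines in both cameras.

```bash
cat > h.py <<'E'
import numpy as np, cv2
from scipy.optimize import minimize
from rig import arm
def proj(P,c):
    T=np.linalg.inv(c["cam_to_world"]); K=np.asarray(c["intrinsics"])
    return cv2.projectPoints(np.asarray(P,float),cv2.Rodrigues(T[:3,:3])[0],T[:3,3],K,np.array([c["k1"],0,0,0.]))[0][:,0]
def ray(px,c,z):
    K=np.asarray(c["intrinsics"]); M=np.asarray(c["cam_to_world"])
    u=cv2.undistortPoints(np.array([[px]],float),K,np.array([c["k1"],0,0,0.]))[0,0]
    d=M[:3,:3]@[u[0],u[1],1]; return M[:3,3]+d*(z-M[2,3])/d[2]
def box(p,h,z0=0):
    x,y,a=p; R=np.array([[np.cos(a),-np.sin(a)],[np.sin(a),np.cos(a)]])
    q=np.array([[-.095,-.03],[.095,-.03],[.095,.03],[-.095,.03]])@R.T+[x,y]
    return np.vstack([np.c_[q,np.full(4,z)] for z in (z0,h)])
def masks(im):
    hsv=cv2.cvtColor(im,cv2.COLOR_RGB2HSV)
    brown=((hsv[...,0]<25)&(hsv[...,1]>75)&(hsv[...,2]>25)).astype(np.float32)
    dark=cv2.dilate((hsv[...,2]<60).astype(np.uint8),np.ones((3,3)))*(1-brown)
    return brown,dark
def sil(p,h,c,shape,z0=0):
    m=np.zeros(shape,np.uint8); hull=cv2.convexHull(proj(box(p,h,z0),c).astype(np.float32))
    cv2.fillConvexPoly(m,np.round(hull*16*1).astype(np.int32),255,cv2.LINE_AA,4); return m/255.
def fit(p0,h,views,z0=0):
    def cost(p):
        s=0
        for im,c in views:
            b,d=masks(im); m=sil(p,h,c,b.shape,z0)
            near=sil([p0[0],p0[1],p0[2]],h+.0,c,b.shape,z0); near=cv2.dilate((near>0).astype(np.uint8),np.ones((31,31)))
            s+=(np.abs(m-b)*near*(d<.5)).sum()/ (near.sum())
        return s
    sx=np.array(p0)+np.array([[0,0,0],[.012,0,0],[0,.012,0],[0,0,.12]])
    r=minimize(cost,p0,method="Nelder-Mead",options=dict(initial_simplex=sx,xatol=1e-4,fatol=1e-6,maxiter=120))
    return r.x,r.fun
E
cat > m.py <<'E'
from h import *
V={n:(cv2.imread(f"pics/{n}0.png")[:,:,::-1].copy(),arm.get_calibration(n)) for n in("top","side")}
out={}
draw={n:V[n][0].copy() for n in V}
for name,px,h,a in(("part",(284,299),.03,0.),("low",(375,282),.03,0.07),("top",(464,309),.06,-.12)):
    w=ray(px,V["top"][1],h)
    for vs in(("top",),("side",),("top","side")):
        r,f=fit([w[0],w[1],a],h,[V[n] for n in vs]); print(name,vs,np.round(r,4),round(f,3))
    out[name]=r
    for n in V: cv2.polylines(draw[n],[np.round(cv2.convexHull(proj(box(r,h),V[n][1]).astype(np.float32))).astype(int)],1,(0,255,0),1)
for px in((376,279),(284,297),(283,324)): print("lid",px,np.round(ray(px,V["top"][1],.08),3))
for px in((375,201),(380,283),(417,290)): print("lid side",px,np.round(ray(px,V["side"][1],.08),3))
cv2.imwrite("pics/fit.png",np.hstack([cv2.resize(draw["top"][220:370,250:510],None,fx=1.54,fy=1.54),cv2.resize(draw["side"][120:345,310:480],(400,231*1))]) if 0 else np.vstack([cv2.resize(draw["top"][225:365,250:500],(500,280),interpolation=0),cv2.resize(draw["side"][120:345,310:480],(500,300),interpolation=0)])[:,:])
E
python3 m.py
```

```text
part ('top',) [0.5328 0.2157 0.157 ] 0.044
part ('side',) [0.5334 0.2161 0.1367] 0.031
part ('top', 'side') [0.5337 0.2161 0.1415] 0.075
low ('top',) [0.5886 0.0111 0.1561] 0.047
low ('side',) [0.5882 0.01   0.1722] 0.042
low ('top', 'side') [0.5893 0.011  0.1653] 0.09
top ('top',) [ 0.5423 -0.1913 -0.1331] 0.03
top ('side',) [ 0.541  -0.1921 -0.1036] 0.042
top ('top', 'side') [ 0.5408 -0.1909 -0.1227] 0.073
lid (376, 279) [0.585 0.012 0.08 ]
lid (284, 297) [0.529 0.21  0.08 ]
lid (283, 324) [0.47  0.206 0.08 ]
lid side (375, 201) [0.585 0.024 0.08 ]
lid side (380, 283) [0.531 0.217 0.08 ]
lid side (417, 290) [0.471 0.214 0.08 ]
```

View pics/fit.png

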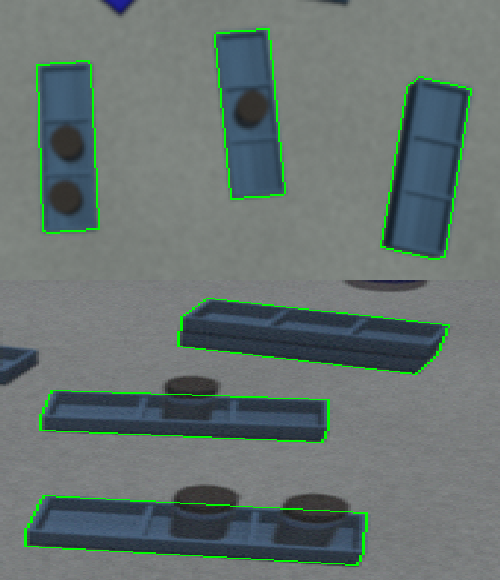

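The overlay matches all three trays well in both views. Next I'll refine with close wrist-camera views.

```bash
cat >> h.py <<'E'
def ori(a):
    c,s=np.cos(a),np.sin(a); return np.array([[-c,-s,0],[-s,c,0],[0,0,-1.]])
E
python3 - <<'E'
from h import *
P=dict(part=[.5337,.2161,.1415,.03],top=[.5408,-.1909,-.1227,.06],low=[.5893,.011,.1653,.03])
ims=[]
for k,(x,y,a,h) in P.items():
    arm.move_to([x-.02,y,.30],ori(a)); c=arm.get_calibration("wrist"); im=arm.snapshot("wrist")
    np.save(f"c_{k}.npy",c,allow_pickle=True); cv2.imwrite(f"pics/w_{k}.png",im[:,:,::-1])
    d=im.copy()
    r,f=fit([x,y,a],h,[(im,c)]); print(k,np.round(r,4),round(f,3),arm.current_t())
    cv2.polylines(d,[np.round(cv2.convexHull(proj(box(r,h),c).astype(np.float32))).astype(int)],1,(0,255,0),1)
    ims.append(cv2.resize(d,(400,300)))
ims.append(ims[0]*0)
cv2.imwrite("pics/w.png",np.vstack([np.hstack(ims[:2]),np.hstack(ims[2:])])[:,:,::-1])
E
```

```text
part [0.5337 0.2185 0.1175] 0.205 1.7417
top [ 0.5424 -0.1907 -0.1224] 0.067 3.3
low [0.5907 0.0136 0.1748] 0.136 4.1917
```

View pics/w.png

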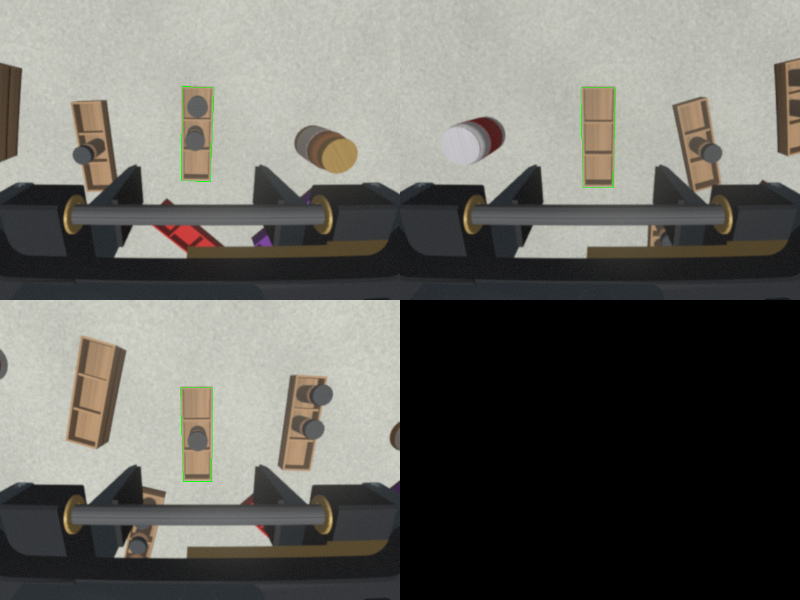

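The wrist views agree with the fixed-camera fits to about 3 mm. The lone jar's lid is at about (315,224) in full resolution. I'll locate its lid, then pick and place the jar.

```bash
python3 - <<'E'
from h import *
c=np.load("c_low.npy",allow_pickle=True).item(); im=cv2.imread("pics/w_low.png")[:,:,::-1].copy()
hsv=cv2.cvtColor(im,cv2.COLOR_RGB2HSV)
m=((hsv[...,1]<60)&(hsv[...,2]<120)).astype(np.uint8); m=cv2.morphologyEx(m,cv2.MORPH_OPEN,np.ones((5,5)))
n,l,s,ce=cv2.connectedComponentsWithStats(m)
for i in range(1,n):
    if 280<ce[i][0]<350 and 190<ce[i][1]<250: print(s[i],ce[i])
L=proj([[.590+.018*np.cos(t),.012+.018*np.sin(t),.08] for t in np.linspace(0,6.28,60)],c); print(L.min(0),L.max(0),L.mean(0))
print(np.round(ray((315,220),c,.08),4))
d=im.copy(); cv2.polylines(d,[np.round(L).astype(int)],1,(0,255,0),1)
cv2.imwrite("pics/lid.png",cv2.resize(d[140:300,270:360],(360,640))[:600,:,::-1])
# jar grasp line reachable?
for p in((.59,.012,.045),(.595,.225,.046),(.54,-.19,.07)): print(arm.solve_ik(p,ori(.15)) is not None)
E
```

```text
[312 202   5   5  25] [314. 204.]
[301 207  31  34 860] [315.89883721 223.9127907 ]
[297.03290728 212.64133726] [329.55807161 244.18489248] [313.25602412 228.76854976]
[0.5801 0.0123 0.08  ]
True
True
True
```

View pics/lid.png

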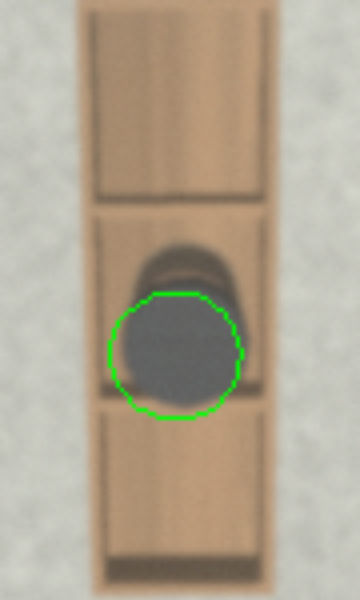

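```bash
python3 - <<'E'
from h import *
c=np.load("c_low.npy",allow_pickle=True).item()
j=ray((316,225.5),c,.08); print("jar",j)
O=ori(.168); arm.grip(.091)
arm.move_to([j[0],j[1],.13],O); arm.move_l([j[0],j[1],.045],feed=.08)
arm.grip(.0); print("w",arm.current_width(),arm.current_grasp_force())
arm.move_l([j[0],j[1],.15],feed=.1); print("w",arm.current_width(),arm.current_force())
a=.13; O2=ori(a); tx,ty=.5335+.062*np.cos(a),.217+.062*np.sin(a)
arm.move_l([tx,ty,.15],O2,feed=.12)
f0=np.array(arm.current_force()); c=arm.get_calibration("wrist"); cv2.imwrite("pics/carry.png",arm.snapshot("wrist")[:,:,::-1]); cv2.imwrite("pics/carry_s.png",arm.snapshot("side")[:,:,::-1])
np.save("c_carry.npy",c,allow_pickle=True)
print(arm.current_t(),arm.current_ee_pos(),f0)
E
python3 -c "
import cv2,numpy as np
a=cv2.imread('pics/carry.png');b=cv2.imread('pics/carry_s.png')
cv2.imwrite('pics/v1.png',np.hstack([cv2.resize(a,(400,300)),cv2.resize(b,(400,300))]))"
```

```text
jar [0.58601034 0.01436241 0.08      ]
w 0.0355292485767689 29.983702898025513
w 0.03568315994690618 [-0.94349367 -0.17334812 -1.55277521]
10.4333 [0.59503055 0.22459679 0.15004638] [ 0.20975709  0.14697562 -2.18799022]
```

View pics/v1.png

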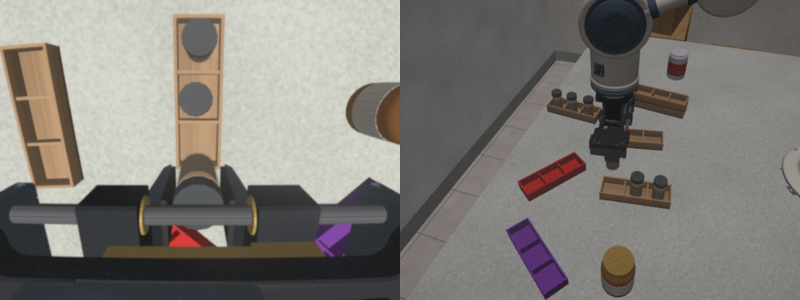

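The jar is held (36 mm wide) and tray_low is empty. The tray_part centre line (column about 199) lines up with the jar (about 200), so I'll set the jar down.

```bash
python3 - <<'E'
from h import *
a=.13; tx,ty=.5335+.062*np.cos(a),.217+.062*np.sin(a)
arm.move_l([tx,ty,.052],feed=.1); print(arm.current_force())
z=.052
f0=np.array(arm.current_force())[2]
while z>.0445:
    z-=.001; arm.move_l([tx,ty,z],feed=.03); f=np.array(arm.current_force())
    if f[2]-f0>3: break
print("z",z,f-0,f0)
arm.grip(.075); arm.sleep(.3)
arm.move_l([tx,ty,.16],feed=.12)
arm.move_to([.57,.012,.25],ori(.168))
for n in("wrist","side","top"):
    cv2.imwrite(f"pics/{n}2.png",arm.snapshot(n)[:,:,::-1])
c=arm.get_calibration("wrist"); np.save("c_w2.npy",c,allow_pickle=True)
im=lambda n:cv2.imread(f"pics/{n}2.png")
r,f=fit([.590,.012,.168],.03,[(im("wrist")[:,:,::-1].copy(),c)]); print("low wrist",r,f)
r2,f=fit([.590,.012,.168],.03,[(im("side")[:,:,::-1].copy(),arm.get_calibration("side"))]); print("low side",r2,f)
cv2.imwrite("pics/v2.png",np.hstack([cv2.resize(im("wrist"),(400,300)),cv2.resize(im("side")[100:340,260:580],(400,300))]))
print(arm.current_t())
E
```

```text
[-0.35407261  0.49569547 -0.3357464 ]
z 0.04399999999999999 [-1.49883035 -2.96382424 12.66282839] -0.3357463990344639
low wrist [0.5899321  0.01425525 0.18246753] 0.05895095143260668
low side [0.59058897 0.01075826 0.16827925] 0.053486623559486544
16.8083
```

View pics/v2.png

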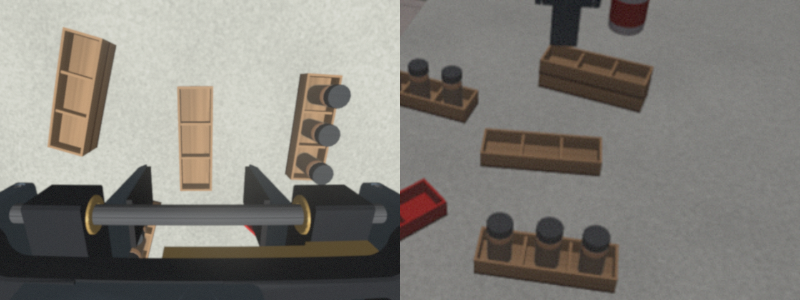

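The jar stands in the cell with the tray unmoved. Next is tray_low.

```bash
python3 - <<'E'
from h import *
x,y,a=.590,.0125,.175
arm.grip(.091); arm.move_to([x,y,.10],ori(a)); arm.move_l([x,y,.007],feed=.08); print(arm.current_force())
arm.grip(0.0); print("w",arm.current_width(),arm.current_grasp_force())
arm.move_l([x,y,.15],feed=.1); print("w",arm.current_width(),arm.current_force())
X,Y,A=.5418,-.191,-.123
arm.move_l([X,Y,.15],ori(A),feed=.12)
arm.move_l([X,Y,.095],feed=.1)
for n in("side","top"): cv2.imwrite(f"pics/{n}3.png",arm.snapshot(n)[:,:,::-1])
c=arm.get_calibration("wrist"); np.save("c_w3.npy",c,allow_pickle=True); cv2.imwrite("pics/wrist3.png",arm.snapshot("wrist")[:,:,::-1])
im=lambda n:cv2.imread(f"pics/{n}3.png")
cv2.imwrite("pics/v3.png",np.hstack([cv2.resize(im("wrist"),(400,300)),cv2.resize(im("side")[60:240,300:540],(400,300))]))
print(arm.current_t(),arm.current_force())
E
```

```text
[ 0.40597986  0.87071817 -0.53159076]
w 0.06008948816334816 29.999729096889496
w 0.06003417488337328 [ 0.7559437   0.330946   -1.45172594]
24.1417 [-0.47809734 -0.52310798 -1.98414933]
```

View pics/v3.png

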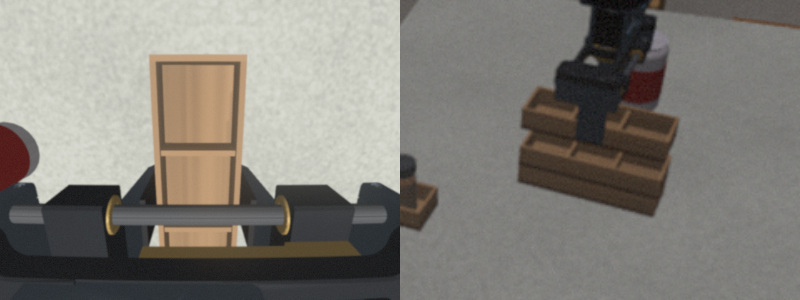

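The tray is held level, aligned above the stack and slightly clear of it. I'll lower it until it touches, then let go.

```bash
python3 - <<'E'
from h import *
X,Y=.5418,-.191
arm.move_l([X,Y,.072],feed=.06)
z=.072; f0=np.array(arm.current_force())[2]
while z>.0655:
    z-=.001; arm.move_l([X,Y,z],feed=.03); f=arm.current_force()[2]
    if f-f0>3: break
print("z",z,f,f0)
arm.grip(.08); arm.sleep(.3); arm.move_l([X,Y,.2],feed=.12)
arm.move_to([.45,0.,.3],ori(0)); 
for n in("side","top"): cv2.imwrite(f"pics/{n}4.png",arm.snapshot(n)[:,:,::-1])
im=lambda n:cv2.imread(f"pics/{n}4.png")
for n in("side",):
    print(n,fit([X,Y,-.123],.09,[(im(n)[:,:,::-1].copy(),arm.get_calibration(n))],z0=.06))
cv2.imwrite("pics/v4.png",np.hstack([cv2.resize(im("top")[200:380,230:530],(400,300)),cv2.resize(im("side")[90:345,290:550],(400,300))]))
print(arm.current_t())
E
```

```text
z 0.06599999999999999 18.36319749306609 -1.1074933134153226
side (array([ 0.53971453, -0.18053528, -0.15532586]), np.float64(0.17535805204143104))
29.2833
```

View pics/v4.png

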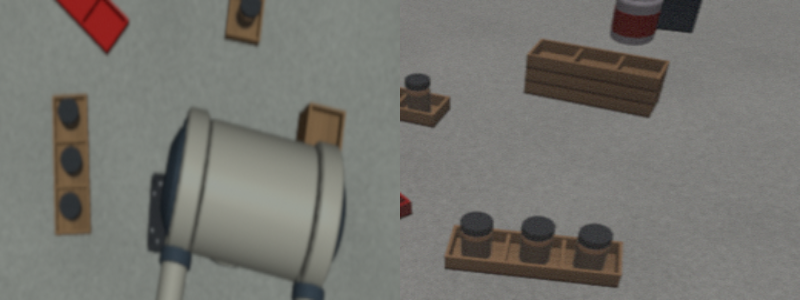

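The side view shows three trays squarely stacked at (596,78) and three upright jars in tray_part (the fit there is confused by the lower trays). The arm is clear, so I'm handing in.

```bash
python3 -c "
from rig import arm
print(arm.sign_off())"
```

```text
the job is handed in; nothing more can be done
None
```

I handed the job in after about 29 s of robot time: the final camera views show the jar upright in tray_part's end cell and the emptied tray square on the stack; the hand-in gave no verdict.

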